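# Register the drilling jig on the first hole of a shelf upright

### The job

Set the drilling jig on the hole already drilled in the clamped shelf upright: take the red-knobbed index pin out of the bit block and put it down the jig's brass-ringed bushing until its tip stands on the wood, then slide the jig along the upright, brass bushing leading and always down on the board, until the pin drops into the hole and its knob comes down on the jig. Leave the jig flat on the upright with the pin fully home, without knocking the glue bottle, tape measure or square about.

Things in the scene. Friction and masses are not known exactly. Their poses are not given: they have to be found in the camera images.
- pin_knob (a point): centre of the red knob (22 mm across, 20 mm tall) of the loose steel index pin, 75 g; z up the pin. Below it a 10 mm round shank 42 mm long, tapered over its last 3 mm to 7 mm. At the start it stands upright, shank loosely in a 30 mm deep hole of the bit block, knob underside 12 mm above the block's top: lift it straight up 35 mm or more to clear.
- pin_tip (a point): centre of the end of the pin's shank, 52 mm below pin_knob; same axes. In the bushing the pin is loose and drops into the hole by its own weight when the jig is slid slowly (under about 30 mm/s); it then stops the jig. If the jig is still pressed forward the pin may bind part way: ease the jig back 1 to 3 mm or press lightly on the knob.
- bitblock: wooden block holding the pin and six drill bits, 46 (x) x 110 (y) x 42 mm tall, fixed; origin at the centre of its underside. The pin's hole is 36 mm from the centre towards -y; the fixed bits stand 12 to 46 mm towards +y, up to 56 mm above its top. It is on the robot's left or right.
- jig_bush (a point): centre of the mouth of the jig's brass-ringed bushing, flush with the plate's top: a plain 11 mm hole through the 22 mm plate. y points along the board, the way to slide; z up. A pin standing on the wood shows 20 mm of shank below its knob; home, the knob is on the plate and the tip 42 mm below here. The dark bushing 35 mm behind is for the drill.
- jig_handle (a point): centre of the jig's dark grip, a block 26 (x) x 70 (y) x 34 mm tall on the plate, 110 mm behind jig_bush (-y), 17 mm above the plate; axes as jig_bush. The jig: loose plywood saddle, 0.3 to 0.55 kg, plate 90 wide x 180 long x 22 mm, ending 25 mm ahead of jig_bush; 22 mm cheeks hang beside the board with 1 mm play each side, so it only slides along it (1 to 5 N).
- clamps: two fixed toggle clamps, red handles to 150 mm up, holding the shelf upright (fixed pine board 64 x 38 mm thick, 740 long). Origin on the bench under the board's centre line, midway between the clamp feet (y = -300, +300 mm; clamps on the +x side); y as the jig's. The one blind hole, 12 mm wide, 24 deep, is on the board's centre line, 45 to 165 mm ahead of the brass bushing at the start.
- glue: bystander: yellow glue bottle, 54 mm across, 150 mm tall, standing; origin at the centre of its underside
- tape: bystander: yellow tape measure, 42 x 85 x 68 mm, standing; origin at the centre of its underside
- square: bystander: blue and steel try square, 100 x 190 mm, lying; origin under its stock
Not all that is in view belongs to the job. Of the things shaped like the part that bears pin_knob, the red one is meant. Of the things that look like the part that bears jig_bush, the smaller one is meant.

How it is judged:
On the way:
1. the index pin is in the brass bushing with its tip standing on the wood (horizontal distance between pin_tip and jig_bush below 0.003 m and z of pin_tip in the frame of jig_bush between -0.026 and -0.018 m), for 0.2 s.
At the end, for the whole second after the job is handed in: the index pin upright in the jig's brass bushing, tip at least 39 mm below the top of the plate (knob down on the plate within 3 mm), the jig flat on the upright between the clamps (bushing mouth 56 to 64 mm above the bench, tilt under 0.04 rad, within 6 mm of the board's centre line) (z of pin_tip in the frame of jig_bush below -0.039 m and horizontal distance between pin_tip and jig_bush below 0.004 m and angle between pin_tip's own z axis and vertical below 0.1 rad and height (world z) of jig_bush between 0.056 and 0.064 m and angle between jig_bush's own z axis and vertical below 0.04 rad and x of jig_bush in the frame of clamps between -0.006 and 0.006 m and y of jig_bush in the frame of clamps between -0.1 and 0.2 m); the robot touches nothing.
It fails at once if the jig is lifted off the board (bushing mouth more than 72 mm above the bench) (height (world z) of jig_bush above 0.072 m).
It fails at once if the glue bottle, tape measure or square is moved by more than 40 mm (distance of any of glue, tape, square from where it was at the start of the episode above 0.04 m).
It also fails if it takes over 69 s, if anything falls off the work surface, if the arm or the gripper's body presses on something with over 40 N, if the wrist force passes 120 N, or if a joint passes its speed limit or range.

### The arm

A 7-joint arm with a two-finger parallel gripper is mounted at the origin on the work surface. World frame = base frame: x ahead of the robot, y to its left, z up, the work surface at z = 0. Lengths are in m, angles in rad, forces in N, time in s.
With the tool pointing down it reaches from about 0.35 to 0.9 m from the base axis. Payload 8.1 kg.
Tool frame: the origin (TCP) lies between the finger pads; the fingertips stand ahead of it and the grasp point (between the pads) is the TCP (arm.nose_length is the z of the fingertips in the tool frame, in m); z points along the fingers, y is the line along which they close (so a half turn about z gives the same grasp; the last joint's range is limited). The gripper opens to 92 mm and grips with 3 to 60 N. Pads are 19 mm wide; open, the fingers measure 130 mm over their backs; the gripper's body (75 mm by 190 mm) begins 47 mm behind the grasp point.
Start: joints at [-1.379, 0.434, 0.025, 1.573, -0.012, 1.134, -0.075], TCP at [0.182, 0.598, 0.246] pointing down, gripper open.
Joint ranges: [-2.62, 2.62], [-0.44, 2.09], [-1.27, 1.32], [0.08, 2.57], [-1.32, 4.46], [0.12, 2], [-2.74, 2.74]. Speed limits (rad/s): [2.22, 2.22, 3.01, 3.01, 3.14, 3.14, 3.14].

### API

Orientations are given as a rotation vector (axis times angle).
In Python, from cell import sensors, optics, arm gives the robot as it stands.
- The arm moves only by the tool arm_command, never from a script. Its argument "deltas" is one flat list of numbers, 7 for each row, row after row: the turn, a rotation vector about the world's x, y, z as a fraction of full scale, then the shift along the world's x, y, z as a fraction of full scale, then the finger opening in mm, from 0 to 91.8. In form: [wx, wy, wz, dx, dy, dz, fingers, wx, wy, wz, dx, dy, dz, fingers, ...]. A call has 1 to 20 rows; each row is the pose to reach, as a shift and turn from the pose commanded when the call began; what a row does not reach only later rows make up. Full scale, the value 1, is 1 m for a shift and 90 degrees for a turn. A row lasts 1/10 s, in which the tool goes at most 50 mm and 8.59 degrees, less where a joint would pass 70% of its speed; a pose out of reach is approached as far as the arm can. A call with a number of a shift or a turn outside -1 to 1 is refused whole. A call with a gripper value outside its range is refused whole. The fingers move at their own pace and stop on an object; "force" is the grip in N (left out, the last holds). Time passes only in rows, so rows that repeat a pose let the fingers close. It gives the time, the measured TCP pose, the force, the opening and the grip force at its end, in the units of the state.
- sensors.observe(): the state, without advancing time (a new reading comes with each control period).
- optics.get_image(name): name is "scene" or "top" or "wrist"; returns the picture (400x640x3 uint8, blue, green, red); there is no depth.
- optics.calibration(name): a dict with "camera_matrix" (3x3 intrinsics, pixels), "rvec" (rotation vector, rad) and "tvec" (3), from world to camera coordinates, as OpenCV has them. Camera axes: x right, y down, z forward; pixel columns grow to the right and rows downward; lengths in m; the calibration is good to about 2 mm. A picture is of the moment at which its call begins: read the wrist's pose just before it. calibration takes no time and is no camera call; for the wrist camera it gives the pose at the moment of the call.
- arm.sign_off(): hands the job in; it is judged then, once.
The state is a dict: "clock": time; "joints": joint angles; "dq": joint speeds; "joint_efforts": joint torques, N m; "position": TCP position; "ee_rot": TCP orientation; "force": force on the tool from outside, world axes, zero at the start; "ft_torque": the same for the moment, N m; "width": opening from 0.0 (shut) to 1.0 (fully open); "gripper_force": force on a finger pad.
Only numpy, scipy, OpenCV 4.12 (cv2) and the standard library are available. Lean on these libraries where they do the work, as an engineer would, in place of code of your own. Each camera call takes 0.05 s, during which the arm holds its last target. There are 200 camera calls.

## Working session

There is one attempt and no reset: what is moved stays moved. The work goes in short steps, Python scripts to look and compute and a tool call to move; the robot and the scene stay as the last step left them, time stands still between calls to the robot, and variables do not carry over. Pictures are saved under pics/ and viewed, at most 10 in all, crops included, and the job is handed in when it is done.

Besides the shell and the picture viewer there is one more tool, called after ">>>" as name(argument=value, ...) on one line, values as JSON. arm_command: Moves the arm, as the interface text tells. Its arguments: {"type":"object","properties":{"deltas":{"type":"array","items":{"type":"number"}},"force":{"type":"number"}},"required":["deltas"]}

```bash
mkdir -p pics; cat > h.py <<'E'
import numpy as np, cv2
from cell import sensors, optics, arm
def snap(n,f):
    c=optics.calibration(n); im=optics.get_image(n); cv2.imwrite('pics/'+f,im); np.savez('pics/'+f+'.npz',K=np.array(c['camera_matrix']),r=np.array(c['rvec'],float),t=np.array(c['tvec'],float)); return im
def back(f,u,v,z):
    d=np.load('pics/'+f+'.npz'); R=cv2.Rodrigues(d['r'])[0]; t=d['t'].reshape(3)
    C=-R.T@t; q=R.T@np.linalg.inv(d['K'])@np.array([u,v,1.]); return C+q*(z-C[2])/q[2]
E
python3 - <<'E'
from h import *
snap('top','top0.png');snap('scene','sc0.png');snap('wrist','wr0.png')
print(sensors.observe(),arm.nose_length)
for n in('top','scene','wrist'):
    d=np.load(f'pics/{"top0" if n=="top" else "sc0" if n=="scene" else "wr0"}.png.npz');print(n,(-cv2.Rodrigues(d['r'])[0].T@d['t'].reshape(3)).round(3))
E
```

```text
{'clock': 0.15, 'joints': array([-1.378615  ,  0.43506424,  0.02499481,  1.57387675, -0.01159245,
        1.13399667, -0.07509332]), 'dq': array([-0.00048646, -0.00402859,  0.00059581, -0.00222119,  0.00058512,
        0.00281397,  0.00078293]), 'joint_efforts': array([ 2.37579588e-03, -6.68261933e+01,  9.86424722e-01, -3.14695895e+01,
       -6.04248187e-02,  3.93380318e-02,  9.35538742e-05]), 'position': array([0.18153339, 0.59767914, 0.24512905]), 'ee_rot': array([-4.61479394e-01, -3.10746126e+00,  1.88345352e-03]), 'force': array([-0.07773115, -0.71378779, -0.1863314 ]), 'ft_torque': array([-0.06246039,  0.03257869, -0.06154423]), 'gripper_force': 0.0, 'width': 0.9976427149194195} 0.019
top [0.262 0.021 1.479]
scene [1.213 0.492 0.832]
wrist [0.11  0.619 0.383]
```

View pics/top0.png

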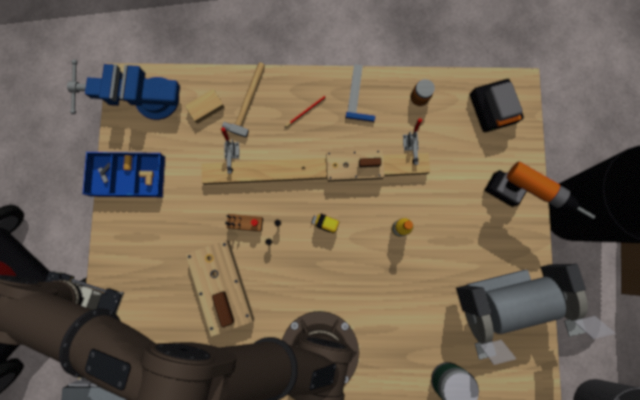

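View pics/sc0.png

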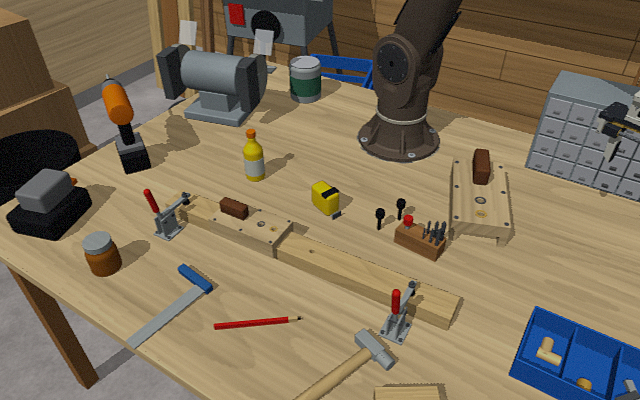

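The top view shows the jig on the board (plate about x 327–382, y 150–180), the hole near (304,168), and the red pin in the block near (255,223). The board runs along world y and the jig has to slide left (+y). I'll enlarge that area.

```bash
python3 - <<'E'
from h import *
a=cv2.imread('pics/top0.png')[140:240,200:440]; b=cv2.imread('pics/sc0.png')
a=cv2.resize(a,None,fx=3.3333,fy=3.3333,interpolation=cv2.INTER_CUBIC)[:300]
a=cv2.resize(cv2.imread('pics/top0.png')[145:235,200:440],(800,300),interpolation=cv2.INTER_CUBIC)
b=cv2.resize(b[180:300,150:470],(800,300),interpolation=cv2.INTER_CUBIC)
cv2.imwrite('pics/c0.png',np.vstack([a,b]))
E
```

```text
(no output)
```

View pics/c0.png

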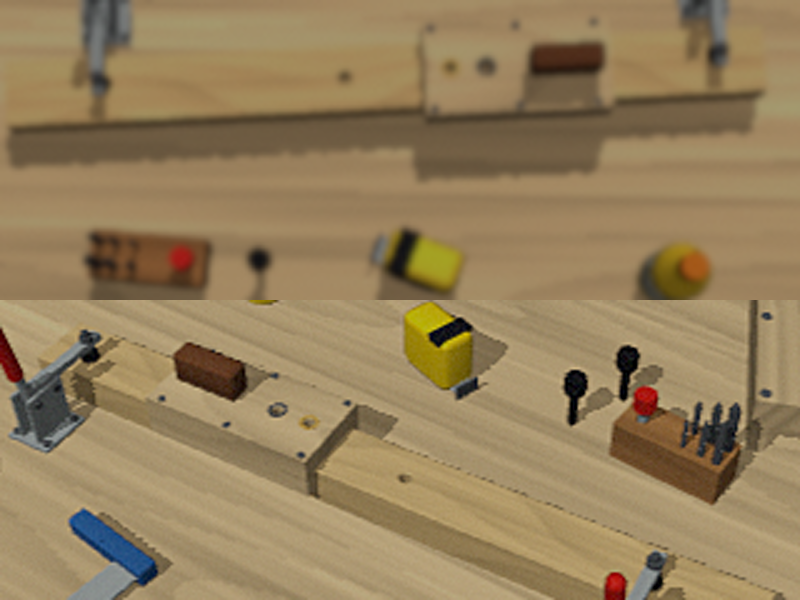

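```bash
python3 - <<'E'
from h import *
P=lambda n,f,u,v,z:print(n,back(f,u,v,z).round(4))
T=lambda n,x,y,z:P('top '+n,'top0.png',200+x/3.3333,145+y/3.3333,z)
S=lambda n,x,y,z:P('scene '+n,'sc0.png',150+x/2.5,180+(y-300)/2.5,z)
T('bush',450,67,.06);S('bush',309,423,.06)
T('dark',486,66,.06);S('dark',278,409,.06)
T('hole',344,77,.038);S('hole',404,478,.038)
T('knob',181,258,.074);S('knob',646,402,.064)
T('hand',567,55,.094)
T('boardL',12,126,.038);T('boardR',763,93,.038)
T('blk',86,283,.042);T('blk',206,288,.042)
T('blk',90,232,.042);T('blk',210,238,.042)
E
```

```text
top bush [ 0.5811 -0.0424  0.06  ]
scene bush [ 0.5837 -0.0425  0.06  ]
top dark [ 0.5824 -0.0769  0.06  ]
scene dark [ 0.5838 -0.0784  0.06  ]
top hole [0.5749 0.0597 0.038 ]
scene hole [0.5783 0.058  0.038 ]
top knob [0.3933 0.208  0.074 ]
scene knob [0.3978 0.2094 0.064 ]
top hand [ 0.5861 -0.1505  0.094 ]
top boardL [0.523  0.3804 0.038 ]
top boardR [ 0.5635 -0.3475  0.038 ]
top blk [0.3715 0.3018 0.042 ]
top blk [0.368  0.1876 0.042 ]
top blk [0.4202 0.2999 0.042 ]
top blk [0.4157 0.1852 0.042 ]
```

>>> arm_command(deltas=[0, 0, -0.777, 0.2145, -0.389, -0.065, 50, 0, 0, -0.777, 0.2145, -0.389, -0.065, 50, 0, 0, -0.777, 0.2145, -0.389, -0.065, 50, 0, 0, -0.777, 0.2145, -0.389, -0.065, 50, 0, 0, -0.777, 0.2145, -0.389, -0.065, 50, 0, 0, -0.777, 0.2145, -0.389, -0.065, 50, 0, 0, -0.777, 0.2145, -0.389, -0.065, 50, 0, 0, -0.777, 0.2145, -0.389, -0.065, 50, 0, 0, -0.777, 0.2145, -0.389, -0.065, 50, 0, 0, -0.777, 0.2145, -0.389, -0.065, 50, 0, 0, -0.777, 0.2145, -0.389, -0.065, 50, 0, 0, -0.777, 0.2145, -0.389, -0.065, 50, 0, 0, -0.777, 0.2145, -0.389, -0.065, 50])

```text
clock: 1.45
position: [0.3956, 0.2104, 0.1808]
ee_rot: [-2.156, -2.285, -0.0]
force: [-0.7, 0.7, -0.1]
width: 0.542
gripper_force: 0.0
```

```bash
python3 - <<'E'
from h import *
s=sensors.observe();snap('wrist','w1.png');print(s['clock'],s['position'],s['ee_rot'])
E
```

```text
1.45 [0.39558015 0.21043799 0.18080218] [-2.15564763e+00 -2.28496290e+00 -4.33461060e-04]
```

View pics/w1.png

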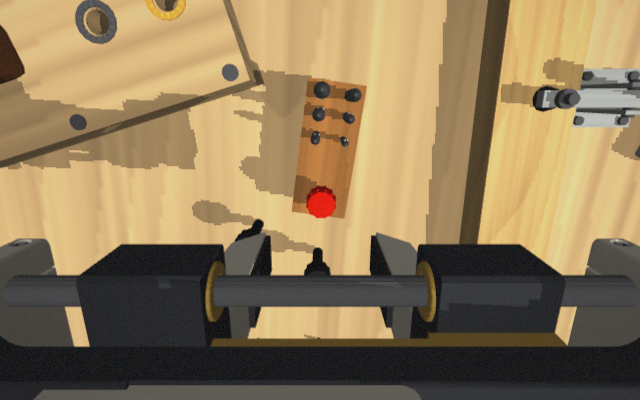

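The red knob is at (321,201), with the block's bits above it and a black decoy near (317,265) on the -y side.

```bash
python3 - <<'E'
from h import *
for z in(.064,.074):print(back('w1.png',321,202,z).round(4))
for p in((308,80),(366,87),(293,210),(345,218)):print('blk',back('w1.png',*p,.042).round(4))
s=sensors.observe();print(s['position'])
print('decoy',back('w1.png',317,258,.06).round(4))
E
```

```text
[0.3965 0.2071 0.064 ]
[0.3963 0.2101 0.074 ]
blk [0.3812 0.2977 0.042 ]
blk [0.4262 0.2951 0.042 ]
blk [0.3734 0.1918 0.042 ]
blk [0.4183 0.1872 0.042 ]
[0.39558296 0.21033725 0.18078213]
decoy [0.396 0.157 0.06 ]
```

>>> arm_command(deltas=[0, 0, 0, 0.0005, -0.002, -0.05, 50, 0, 0, 0, 0.0005, -0.002, -0.09, 50, 0, 0, 0, 0.0005, -0.002, -0.112, 50, 0, 0, 0, 0.0005, -0.002, -0.112, 50, 0, 0, 0, 0.0005, -0.002, -0.112, 10, 0, 0, 0, 0.0005, -0.002, -0.112, 10, 0, 0, 0, 0.0005, -0.002, -0.112, 10, 0, 0, 0, 0.0005, -0.002, -0.112, 10], force=20)

```text
clock: 2.3
position: [0.3971, 0.2076, 0.0697]
ee_rot: [2.159, 2.282, 0.003]
force: [-1.2, -1.0, 0.7]
width: 0.246
gripper_force: 0.0
```

>>> arm_command(deltas=[0, 0, 0, 0, 0, 0, 10, 0, 0, 0, 0, 0, 0, 10, 0, 0, 0, 0, 0, 0, 10, 0, 0, 0, 0, 0, 0, 10])

```text
clock: 2.7
position: [0.3972, 0.2075, 0.0695]
ee_rot: [2.159, 2.282, 0.003]
force: [-0.6, 0.4, 8.3]
width: 0.233
gripper_force: 20.0
```

>>> arm_command(deltas=[0, 0, 0, 0, 0, 0.04, 10, 0, 0, 0, 0, 0, 0.08, 10, 0, 0, 0, 0, 0, 0.1, 10, 0, 0, 0, 0.188, -0.3075, 0.1, 10, 0, 0, 0, 0.188, -0.3075, 0.1, 10, 0, 0, 0, 0.188, -0.3075, 0.1, 10, 0, 0, 0, 0.188, -0.3075, 0.1, 10, 0, 0, 0, 0.188, -0.3075, 0.1, 10, 0, 0, 0, 0.188, -0.3075, 0.1, 10, 0, 0, 0, 0.188, -0.3075, 0.1, 10, 0, 0, 0, 0.188, -0.3075, 0.1, 10, 0, 0, 0, 0.188, -0.3075, 0.1, 10, 0, 0, 0, 0.188, -0.3075, 0.1, 10, 0, 0, 0, 0.188, -0.3075, 0.1, 10])

```text
clock: 4.1
position: [0.584, -0.0984, 0.1686]
ee_rot: [-2.156, -2.284, -0.001]
force: [0.1, 0.0, -1.0]
width: 0.233
gripper_force: 20.0
```

```bash
python3 - <<'E'
from h import *
s=sensors.observe();snap('wrist','w2.png');print(s['clock'],s['position'],s['ee_rot'],s['width'],s['gripper_force'])
E
```

```text
4.1 [ 0.58400778 -0.09838521  0.1685852 ] [-2.15553036e+00 -2.28354632e+00 -5.36982087e-04] 0.23301581203326122 20.00000774860382
```

View pics/w2.png

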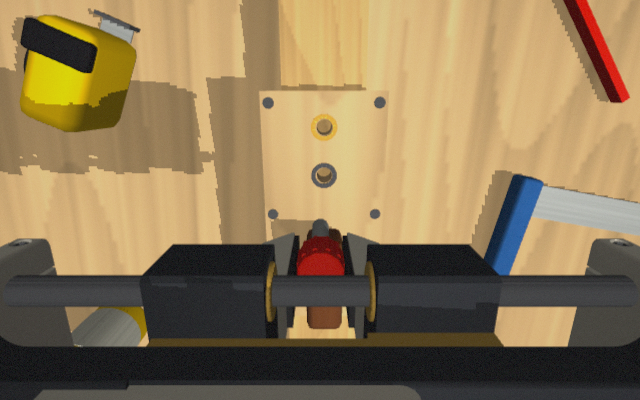

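The brass bushing is at (323.5,127) and the dark one at (323,175). The held pin's tip is at about (320,224) and the knob top at about (321,262).

```bash
python3 - <<'E'
from h import *
b=lambda *p:print(p,back('w2.png',*p).round(4))
b(323.5,127,.06);b(323,175,.06);b(320,226,.111);b(321,262,.173)
im=cv2.imread('pics/w2.png')[95:295,250:400]
cv2.imwrite('pics/c2.png',cv2.resize(im,None,fx=3,fy=3,interpolation=cv2.INTER_CUBIC))
E
```

```text
(323.5, 127, 0.06) [ 0.5832 -0.0434  0.06  ]
(323, 175, 0.06) [ 0.5849 -0.0782  0.06  ]
(320, 226, 0.111) [ 0.584 -0.099  0.111]
(321, 262, 0.173) [ 0.5842 -0.0918  0.173 ]
```

View pics/c2.png

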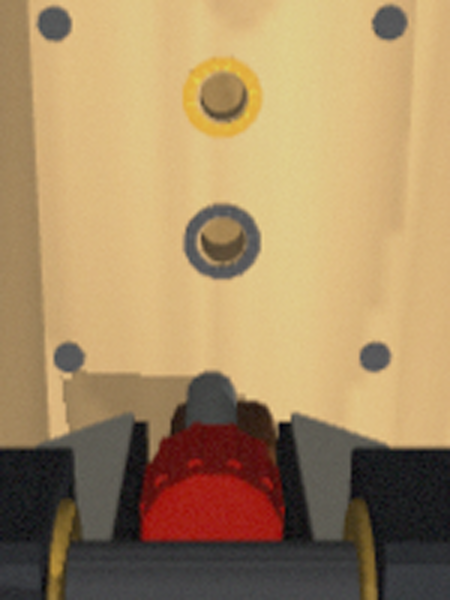

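>>> arm_command(deltas=[0, 0, 0, -0.0006, 0.03, 0, 10, 0, 0, 0, -0.0006, 0.0548, 0, 10, 0, 0, 0, -0.0006, 0.0548, 0, 10, 0, 0, 0, -0.0006, 0.0548, -0.03, 10, 0, 0, 0, -0.0006, 0.0548, -0.044, 10, 0, 0, 0, -0.0006, 0.0548, -0.044, 10, 0, 0, 0, -0.0006, 0.0548, -0.044, 10, 0, 0, 0, -0.0006, 0.0548, -0.044, 10])

```text
clock: 4.95
position: [0.5846, -0.046, 0.1257]
ee_rot: [2.159, 2.281, 0.001]
force: [0.4, 0.6, -0.3]
width: 0.235
gripper_force: 20.0
```

```bash
python3 - <<'E'
from h import *
s=sensors.observe();snap('wrist','w3.png');snap('scene','s3.png');print(s['clock'],s['position'],s['ee_rot'],s['force'])
a=cv2.imread('pics/w3.png')[180:300,270:380];b=cv2.imread('pics/s3.png')[180:300,220:330]
f=lambda i:cv2.resize(i,(400,436),interpolation=cv2.INTER_CUBIC)
cv2.imwrite('pics/c3.png',np.hstack([f(a),f(b)]))
E
```

```text
4.95 [ 0.58458431 -0.04601109  0.12569502] [2.15877562e+00 2.28093414e+00 1.33100830e-03] [ 0.41111478  0.63111216 -0.32346417]
```

View pics/c3.png

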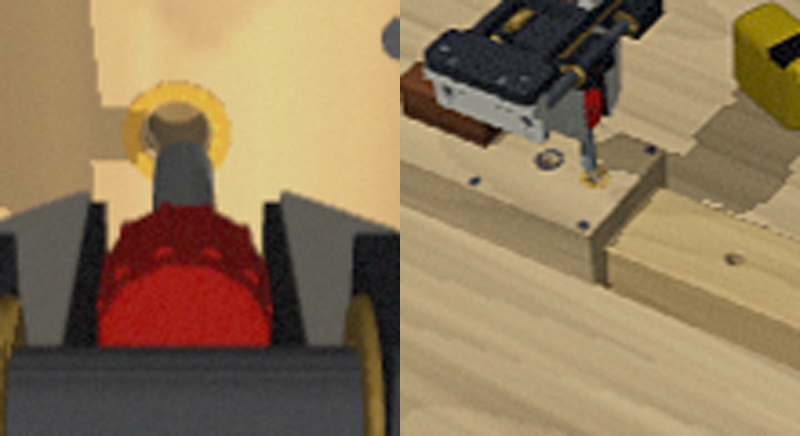

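```bash
python3 - <<'E'
from h import *
print(back('w3.png',318.7,216.9,.06),back('w3.png',320.2,224,.068),back('w3.png',320.2,224-.0,.065), back('s3.png',220+592/3.636,180+178/3.636,.06))
print(sensors.observe()['position'])
E
```

```text
[ 0.58370963 -0.0436542   0.06      ] [ 0.58475342 -0.04535935  0.068     ] [ 0.5848153  -0.04649355  0.065     ] [0.45002066 0.16987421 0.06      ]
[ 0.58456198 -0.04590964  0.12566021]
```

>>> arm_command(deltas=[0, 0, 0, -0.001, 0.0023, 0, 10, 0, 0, 0, -0.001, 0.0023, 0, 10, 0, 0, 0, -0.001, 0.0023, 0, 10, 0, 0, 0, -0.001, 0.0023, 0, 10])

```text
clock: 5.45
position: [0.583, -0.0433, 0.1248]
ee_rot: [2.159, 2.282, 0.0]
force: [-0.2, 0.2, -0.1]
width: 0.234
gripper_force: 20.0
```

>>> arm_command(deltas=[0, 0, 0, 0.0004, -0.0003, -0.003, 10, 0, 0, 0, 0.0004, -0.0003, -0.006, 10, 0, 0, 0, 0.0004, -0.0003, -0.009, 10, 0, 0, 0, 0.0004, -0.0003, -0.012, 10, 0, 0, 0, 0.0004, -0.0003, -0.014, 10, 0, 0, 0, 0.0004, -0.0003, -0.014, 10, 0, 0, 0, 0.0004, -0.0003, -0.014, 10])

```text
clock: 6.15
position: [0.5834, -0.0437, 0.1107]
ee_rot: [-2.159, -2.282, 0.0]
force: [-0.3, 0.1, -0.8]
width: 0.231
gripper_force: 20.0
```

>>> arm_command(deltas=[0, 0, 0, 0, 0, -0.004, 10, 0, 0, 0, 0, 0, -0.008, 10, 0, 0, 0, 0, 0, -0.011, 10, 0, 0, 0, 0, 0, -0.013, 10, 0, 0, 0, 0, 0, -0.0145, 10, 0, 0, 0, 0, 0, -0.0145, 10, 0, 0, 0, 0, 0, -0.0145, 10])

```text
clock: 6.85
position: [0.5835, -0.0437, 0.0963]
ee_rot: [2.159, 2.282, 0.0]
force: [0.2, 1.0, -0.5]
width: 0.233
gripper_force: 20.0
```

Tip about 1 mm above the wood and no load. I'll lower it a touch, release and rise.

>>> arm_command(deltas=[0, 0, 0, 0, 0, -0.001, 10, 0, 0, 0, 0, 0, -0.001, 10, 0, 0, 0, 0, 0, -0.001, 30, 0, 0, 0, 0, 0, -0.001, 45, 0, 0, 0, 0, 0, -0.001, 45, 0, 0, 0, 0, 0, -0.001, 45, 0, 0, 0, 0, 0, 0.03, 45, 0, 0, 0, 0, 0, 0.06, 45, 0, 0, 0, 0, 0, 0.09, 45, 0, 0, 0, 0.0065, -0.04, 0.09, 50, 0, 0, 0, 0.0065, -0.08, 0.09, 60, 0, 0, 0, 0.0065, -0.11, 0.09, 60, 0, 0, 0, 0.0065, -0.11, 0.09, 60, 0, 0, 0, 0.0065, -0.11, 0.09, 60, 0, 0, 0, 0.0065, -0.11, 0.09, 60])

```text
clock: 8.35
position: [0.59, -0.1523, 0.1859]
ee_rot: [-2.157, -2.283, -0.001]
force: [-0.0, 0.4, -0.9]
width: 0.653
gripper_force: 0.0
```

```bash
python3 - <<'E'
from h import *
s=sensors.observe();snap('wrist','w4.png');snap('scene','s4.png');print(s['clock'],s['position'],s['ee_rot'],s['force'])
a=cv2.imread('pics/w4.png')[60:300,220:420];b=cv2.imread('pics/s4.png')[180:300,220:320]
f=lambda i:cv2.resize(i,(400,480),interpolation=cv2.INTER_CUBIC)
cv2.imwrite('pics/c4.png',np.hstack([f(a),f(b)]))
E
```

```text
8.35 [ 0.59001331 -0.15231432  0.18593969] [-2.15696765e+00 -2.28286004e+00 -6.08833227e-04] [-0.02699812  0.44299184 -0.87027229]
```

View pics/c4.png

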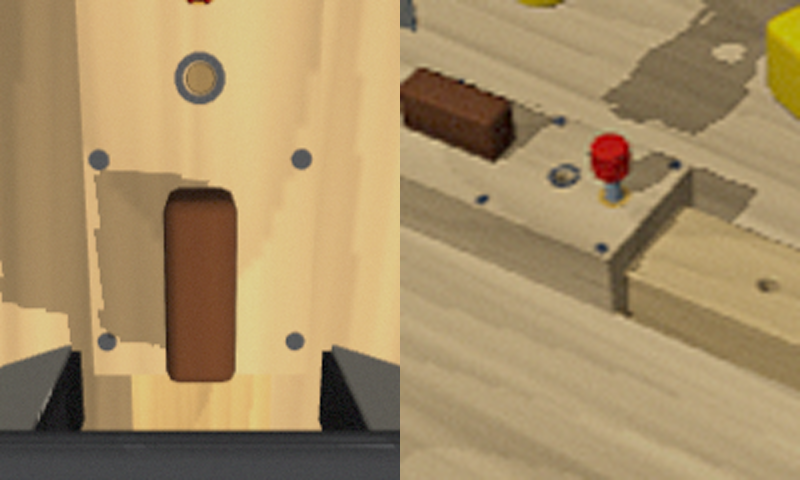

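The scene crop shows the red pin standing in the brass bushing with shank visible below the knob. In the wrist crop the handle is square between the open fingers, so I'll descend and grip it.

>>> arm_command(deltas=[0, 0, 0, -0.0003, -0.001, -0.04, 60, 0, 0, 0, -0.0003, -0.001, -0.08, 60, 0, 0, 0, -0.0003, -0.001, -0.102, 60, 0, 0, 0, -0.0003, -0.001, -0.102, 60, 0, 0, 0, -0.0003, -0.001, -0.102, 10, 0, 0, 0, -0.0003, -0.001, -0.102, 10, 0, 0, 0, -0.0003, -0.001, -0.102, 10, 0, 0, 0, -0.0003, -0.001, -0.102, 10, 0, 0, 0, -0.0003, -0.001, -0.102, 10, 0, 0, 0, -0.0003, -0.001, -0.102, 10, 0, 0, 0, -0.0003, -0.001, -0.102, 10, 0, 0, 0, -0.0003, -0.001, -0.102, 10], force=25)

```text
clock: 9.65
position: [0.5898, -0.1546, 0.0847]
ee_rot: [2.159, 2.282, 0.001]
force: [-1.3, 0.6, 5.6]
width: 0.281
gripper_force: 25.0
```

>>> arm_command(deltas=[0, 0, 0, -0.0001, 0.0025, 0, 10, 0, 0, 0, -0.0003, 0.005, 0, 10, 0, 0, 0, -0.0004, 0.0075, 0, 10, 0, 0, 0, -0.0006, 0.01, 0, 10, 0, 0, 0, -0.0007, 0.0125, 0, 10, 0, 0, 0, -0.0008, 0.015, 0, 10, 0, 0, 0, -0.001, 0.0175, 0, 10, 0, 0, 0, -0.0011, 0.02, 0, 10, 0, 0, 0, -0.0013, 0.0225, 0, 10, 0, 0, 0, -0.0014, 0.025, 0, 10, 0, 0, 0, -0.0016, 0.0275, 0, 10, 0, 0, 0, -0.0017, 0.03, 0, 10, 0, 0, 0, -0.0018, 0.0325, 0, 10, 0, 0, 0, -0.002, 0.035, 0, 10, 0, 0, 0, -0.0021, 0.0375, 0, 10, 0, 0, 0, -0.0023, 0.04, 0, 10, 0, 0, 0, -0.0024, 0.0425, 0, 10, 0, 0, 0, -0.0025, 0.045, 0, 10, 0, 0, 0, -0.0027, 0.0475, 0, 10, 0, 0, 0, -0.0028, 0.05, 0, 10])

```text
clock: 11.65
position: [0.5872, -0.1056, 0.0847]
ee_rot: [2.159, 2.28, -0.0]
force: [0.9, -5.2, 5.7]
width: 0.279
gripper_force: 25.0
```

>>> arm_command(deltas=[0, 0, 0, -0.0001, 0.002, 0, 10, 0, 0, 0, -0.0002, 0.004, 0, 10, 0, 0, 0, -0.0003, 0.006, 0, 10, 0, 0, 0, -0.0005, 0.008, 0, 10, 0, 0, 0, -0.0006, 0.01, 0, 10, 0, 0, 0, -0.0007, 0.012, 0, 10, 0, 0, 0, -0.0008, 0.014, 0, 10, 0, 0, 0, -0.0009, 0.016, 0, 10, 0, 0, 0, -0.001, 0.018, 0, 10, 0, 0, 0, -0.0011, 0.02, 0, 10, 0, 0, 0, -0.0013, 0.022, 0, 10, 0, 0, 0, -0.0014, 0.024, 0, 10, 0, 0, 0, -0.0015, 0.026, 0, 10, 0, 0, 0, -0.0016, 0.028, 0, 10, 0, 0, 0, -0.0017, 0.03, 0, 10, 0, 0, 0, -0.0018, 0.032, 0, 10, 0, 0, 0, -0.0019, 0.034, 0, 10, 0, 0, 0, -0.002, 0.036, 0, 10, 0, 0, 0, -0.0021, 0.038, 0, 10, 0, 0, 0, -0.0023, 0.04, 0, 10])

```text
clock: 13.65
position: [0.5849, -0.0656, 0.0847]
ee_rot: [2.159, 2.28, 0.0]
force: [0.1, -5.3, 6.0]
width: 0.279
gripper_force: 25.0
```

>>> arm_command(deltas=[0, 0, 0, -0.0001, 0.0015, 0, 10, 0, 0, 0, -0.0002, 0.003, 0, 10, 0, 0, 0, -0.0003, 0.0045, 0, 10, 0, 0, 0, -0.0003, 0.006, 0, 10, 0, 0, 0, -0.0004, 0.0075, 0, 10, 0, 0, 0, -0.0005, 0.009, 0, 10, 0, 0, 0, -0.0006, 0.0105, 0, 10])

```text
clock: 14.35
position: [0.5843, -0.0551, 0.0847]
ee_rot: [2.159, 2.28, 0.0]
force: [0.4, -6.3, 6.4]
width: 0.282
gripper_force: 25.0
```

>>> arm_command(deltas=[0, 0, 0, -0.0001, 0.001, 0, 10, 0, 0, 0, -0.0001, 0.002, 0, 10, 0, 0, 0, -0.0002, 0.003, 0, 10, 0, 0, 0, -0.0002, 0.004, 0, 10])

```text
clock: 14.75
position: [0.5841, -0.0513, 0.0847]
ee_rot: [2.159, 2.28, -0.0]
force: [0.8, -7.5, 6.1]
width: 0.278
gripper_force: 25.0
```

>>> arm_command(deltas=[0, 0, 0, -0.0001, 0.001, 0, 10, 0, 0, 0, -0.0001, 0.002, 0, 10, 0, 0, 0, -0.0002, 0.003, 0, 10])

```text
clock: 15.05
position: [0.5838, -0.0507, 0.0847]
ee_rot: [2.159, 2.276, -0.003]
force: [0.7, -13.7, 3.7]
width: 0.28
gripper_force: 25.0
```

```bash
python3 - <<'E'
from h import *
snap('scene','s5.png')
b=cv2.imread('pics/s5.png')[190:290,240:370]
cv2.imwrite('pics/c5.png',cv2.resize(b,None,fx=4,fy=4,interpolation=cv2.INTER_CUBIC))
E
```

```text
(no output)
```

View pics/c5.png

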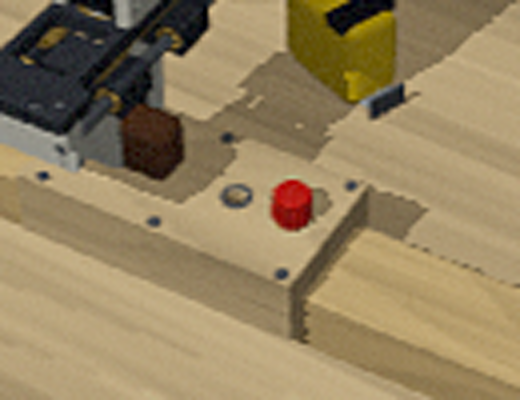

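The pin has dropped: the knob sits at the plate with no shank visible, and the jig stopped with 14 N against it. I'll ease back to relieve any bind, then release and rise.

>>> arm_command(deltas=[0, 0, 0, 0.0001, -0.002, 0, 10, 0, 0, 0, 0.0002, -0.0035, 0, 10, 0, 0, 0, 0.0002, -0.0035, 0, 10, 0, 0, 0, 0.0002, -0.0035, 0, 10, 0, 0, 0, 0.0002, -0.0035, 0, 45, 0, 0, 0, 0.0002, -0.0035, 0, 60, 0, 0, 0, 0.0002, -0.0035, 0, 60, 0, 0, 0, 0.0002, -0.0035, 0.04, 60, 0, 0, 0, 0.0002, -0.0035, 0.08, 60, 0, 0, 0, 0.0002, -0.0035, 0.12, 60, 0, 0, 0, 0.0002, -0.0035, 0.12, 60, 0, 0, 0, 0.0002, -0.0035, 0.12, 60])

```text
clock: 16.3
position: [0.5841, -0.0502, 0.2048]
ee_rot: [2.158, 2.282, 0.002]
force: [-0.2, -0.4, -1.2]
width: 0.654
gripper_force: 0.0
```

```bash
python3 - <<'E'
from h import *
s=sensors.observe();snap('wrist','w6.png');snap('scene','s6.png');print(s['clock'],s['position'],s['ee_rot'],s['force'])
a=cv2.imread('pics/w6.png')[0:300,220:420];b=cv2.imread('pics/s6.png')[190:280,260:360]
cv2.imwrite('pics/c6.png',np.hstack([cv2.resize(a,(300,450),interpolation=cv2.INTER_CUBIC),cv2.resize(b,(500,450),interpolation=cv2.INTER_CUBIC)]))
E
```

```text
16.3 [ 0.58405175 -0.05022379  0.20480262] [2.15784427 2.28223456 0.00248856] [-0.17315224 -0.37549379 -1.23941754]
```

View pics/c6.png

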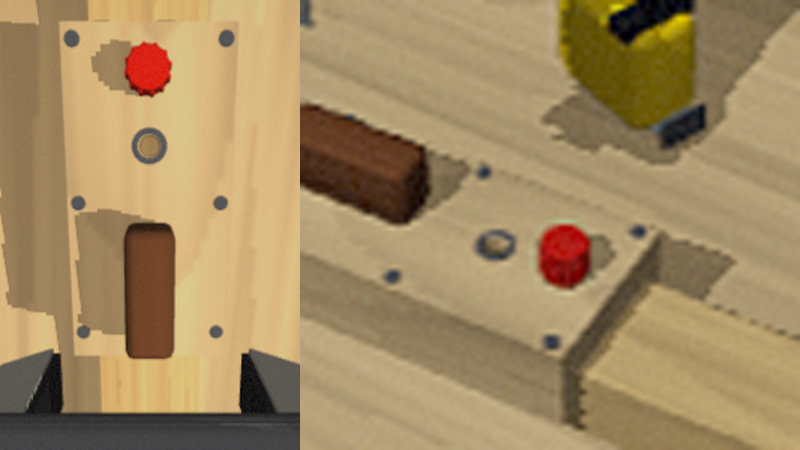

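The knob sits on the plate in both crops. To be sure, I'll touch its top lightly with closed fingertips, expecting contact at a TCP height of about 0.099.

>>> arm_command(deltas=[0, 0, 0, -0.0065, 0.05, 0, 0, 0, 0, 0, -0.0065, 0.1, 0, 0, 0, 0, 0, -0.0065, 0.1105, 0, 0, 0, 0, 0, -0.0065, 0.1105, -0.04, 0, 0, 0, 0, -0.0065, 0.1105, -0.08, 0, 0, 0, 0, -0.0065, 0.1105, -0.098, 0, 0, 0, 0, -0.0065, 0.1105, -0.1, 0, 0, 0, 0, -0.0065, 0.1105, -0.102, 0, 0, 0, 0, -0.0065, 0.1105, -0.102, 0])

```text
clock: 17.3
position: [0.5773, 0.0597, 0.1026]
ee_rot: [-2.159, -2.282, -0.0]
force: [-0.5, -0.4, -0.1]
width: 0.008
gripper_force: 0.0
```

>>> arm_command(deltas=[0, 0, 0, 0, 0, -0.001, 0, 0, 0, 0, 0, 0, -0.002, 0, 0, 0, 0, 0, 0, -0.003, 0, 0, 0, 0, 0, 0, -0.004, 0, 0, 0, 0, 0, 0, -0.004, 0])

```text
clock: 17.8
position: [0.5783, 0.0594, 0.0995]
ee_rot: [2.158, 2.28, 0.003]
force: [-0.4, -0.8, 9.7]
width: 0.006
gripper_force: 4.5
```

Contact came at TCP 0.0995 with 10 N, so the knob is within about 0.5 mm of the plate and the pin is home. I'll retreat straight up.

>>> arm_command(deltas=[0, 0, 0, 0, 0, 0.03, 0, 0, 0, 0, 0, 0, 0.08, 0, 0, 0, 0, 0, 0, 0.12, 0, 0, 0, 0, 0, 0, 0.12, 0, 0, 0, 0, 0, 0, 0.12, 0])

```text
clock: 18.3
position: [0.5776, 0.0601, 0.2192]
ee_rot: [2.158, 2.282, 0.003]
force: [-0.5, -0.2, -0.6]
width: 0.005
gripper_force: 0.0
```

```bash
python3 - <<'E'
from h import *
s=sensors.observe();snap('scene','s7.png');print(s['clock'],s['position'],s['force'])
for f in('s6.png','s7.png'):
    i=cv2.imread('pics/'+f)[190:280,260:360].astype(int);m=(i[...,2]>120)&(i[...,1]<60);print(m.sum(),np.argwhere(m).mean(0))
print(arm.sign_off())
E
```

```text
18.3 [0.57761331 0.06006724 0.21924092] [-0.4696135  -0.17793972 -0.60407193]
82 [50.09756098 51.98780488]
77 [49.72727273 51.48051948]
the job is handed in; nothing more can be done
None
```

The jig is flat on the upright over the drilled hole with the index pin home (a light touch put the knob within about 0.5 mm of the plate), and I handed the job in at about 18 s of the 69 s allowed; no verdict came back.

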